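# Load glazed pots onto stilts on a kiln shelf

### The job

Load the kiln shelf: set the mug, the tea bowl and the vase upright and centred on the three-pointed stilts, the widest foot on the largest stilt and the narrowest on the smallest, and turn the mug so that its handle does not stick out past the shelf's edge. The glaze is still raw, so set each pot down gently and let no pot touch another pot or a prop; leave the stilts, the props and the jar that is already loaded where they stand.

Things in the scene. Friction and masses are not known exactly. Their poses are not given: they have to be found in the camera images.
- kiln_shelf: Fixed, pale-tan rectangular kiln shelf on two wooden bearers, left or right of the robot, turned a little: 300 mm along its x, 240 mm along its y. Origin: table level under its centre; its upper face is 34 mm above that. On it, in any order at the corners of a rectangle 110 mm (x) by 144 mm (y), give or take 16 mm, stand three stilts and the jar; three square props stand at its edges.
- ware_board: Fixed. Plywood ware board, 420 mm along its x, 150 mm along its y, 18 mm thick, flat on the table on the other side. Origin: table level under its centre. The three glazed pots stand on it in a row along its x, about 94 mm apart and up to 25 mm off its middle line, in any order; the handle may point at a neighbour.
- mug: Straight-sided mug with one handle: 66 mm across and 82 mm tall, open top with a 4.5 mm wall, flat foot 64 mm across, about 0.26 kg. The handle is a loop 10 mm thick on the +x side, from 13 to 71 mm height, reaching 63 mm from the mug's axis. Loose, dull pale-grey dry glaze all over, like the other pots. Origin: centre of its underside; z is its upright axis.
- mug_handle (a point): Outermost point of the mug's handle, 63 mm from the mug's axis along the mug's x, 45 mm above its foot.
- tea_bowl: Low round tea bowl without a handle: straight wall 66 mm across from 22 mm height up to the rim at 58 mm, narrowing below to a foot 54 mm across; open top, 4.5 mm wall; about 0.19 kg. Loose, dull pale-grey dry glaze all over, like the other pots. Origin: centre of its underside; z is its upright axis.
- vase: Small bud vase, 100 mm tall: foot 44 mm across, belly 62 mm across at 30 mm height, shoulder falling to a round neck 26 to 28 mm across from 60 to 97 mm height, lip 29 mm across at the top; about 0.21 kg. Loose, dull pale-grey dry glaze all over, like the other pots. Origin: centre of its underside; z is its upright axis.
- stilt_large: The largest stilt, for the mug's foot: tips on a circle of 25 mm radius, 60 g. Fired-clay three-armed star, flat and loose on the kiln shelf (a light push slides it): arms 120 degrees apart, 9 mm wide, 8 mm high, each with an upright point at its end whose blunt tip (4 mm) is 22 mm above the shelf. Origin: centre of its underside; x along one arm.
- stilt_medium: The middle stilt, for the tea bowl's foot: tips on a circle of 19.5 mm radius, 45 g. Fired-clay three-armed star, flat and loose on the kiln shelf (a light push slides it): arms 120 degrees apart, 9 mm wide, 8 mm high, each with an upright point at its end whose blunt tip (4 mm) is 22 mm above the shelf. Origin: centre of its underside; x along one arm.
- stilt_small: The smallest stilt, for the vase's foot: tips on a circle of 14 mm radius, 30 g. Fired-clay three-armed star, flat and loose on the kiln shelf (a light push slides it): arms 120 degrees apart, 9 mm wide, 8 mm high, each with an upright point at its end whose blunt tip (4 mm) is 22 mm above the shelf. Origin: centre of its underside; x along one arm.
- prop_a: Front kiln prop: loose upright post of fired clay, 38 x 38 mm square, 127 mm tall (taller than the loaded pots), 0.32 kg, standing on the kiln shelf. Origin: centre of its foot; z up. It stands in the middle of the shelf's -x edge.
- prop_b: Back left kiln prop: loose upright post of fired clay, 38 x 38 mm square, 127 mm tall (taller than the loaded pots), 0.32 kg, standing on the kiln shelf. Origin: centre of its foot; z up. It stands at the shelf's +x +y corner.
- prop_c: Back right kiln prop: loose upright post of fired clay, 38 x 38 mm square, 127 mm tall (taller than the loaded pots), 0.32 kg, standing on the kiln shelf. Origin: centre of its foot; z up. It stands at the shelf's +x -y corner.
- jar: Round lidded jar with a knob, already loaded, standing straight on the kiln shelf: 70 mm across, 96 mm tall to the knob (lid 62 mm across at 74 mm), 0.3 kg, loose. Same pale glaze. Origin: centre of its foot; z up.
Things that resemble listed ones, but are neither listed nor needed, are in the scene too. What is shaped like the jar but purple is not meant.

How it is judged:
By the outcome, as a careful person would: the job done as asked, in the order asked, and still so for the second after the job is handed in, with the robot touching nothing.
It also fails if it takes over 72 s, if anything falls off the work surface, if the arm or the gripper's body presses on something with over 40 N, if the wrist force passes 120 N, or if a joint passes its speed limit or range.

### The arm

A 6-joint arm with a two-finger parallel gripper is mounted at the origin on the work surface. World frame = base frame: x ahead of the robot, y to its left, z up, the work surface at z = 0. Lengths are in m, angles in degrees, forces in N, time in s.
With the tool pointing down it reaches from about 0.35 to 0.775 m from the base axis. Payload 7.3 kg.
Tool frame: the origin (TCP) lies at the very end of the fingers, on their centre line; the grasp point (between the pads) lies 19 mm behind it; z points along the fingers, y is the line along which they close (so a half turn about z gives the same grasp; the last joint's range is limited). The gripper opens to 92 mm and grips with 3 to 60 N. Pads are 19 mm wide; open, the fingers measure 130 mm over their backs; the gripper's body (75 mm by 190 mm) begins 47 mm behind the grasp point.
Start: joints at [-79.355, 19.595, 87.324, -0, 73.075, -8.365], TCP at [0.171, -0.496, 0.227] pointing down, gripper open.
Joint ranges: [-145.02, 145.02], [-44.19, 115.74], [2.07, 154.8], [-57.11, 237.11], [16.16, 152.29], [-177.93, 177.93]. Speed limits (degrees/s): [147.25, 147.25, 180, 180, 180, 180].

### API

Orientations are given as a 3x3 rotation matrix whose columns are the frame's x, y, z axes.
In Python, from cell import r gives the robot as it stands.
- The arm moves only by the shell command python3 -m creep 'ROWS' [FORCE]. ROWS is a JSON object of lists of equal length, an entry for each row: "grip": the opening, from -1 (shut) to 1 (fully open); "slide": the shift along the tool's x, y, z in m, a list of three; "roll": the turn about the tool's z in degrees. A call has 1 to 12 rows; each row shifts and turns the commanded pose from where the row before left it, along the tool's axes as they then stand; what a row does not reach is not made up. A row lasts 1/12 s, in which the tool goes at most 41.7 mm and 7.16 degrees, less where a joint would pass 70% of its speed; a pose out of reach is approached as far as the arm can. A call is refused whole if a number of a shift passes 0.0417 or a number of a turn 7.16, either way. A call with a gripper value outside its range is refused whole. The fingers move at their own pace and stop on an object; FORCE is the grip in N (left out, the last holds). Time passes only in rows, so rows that do not move let the fingers close. It gives the time, the measured TCP pose, the force, the opening and the grip force at its end, in the units of the state.
- r.get_state(): the state, without advancing time (a new reading comes with each control period).
- r.snapshot(name): name is "side" or "top"; returns the picture (384x512x3 uint8, red, green, blue); there is no depth.
- r.camera_model(name): a dict with "fovy" (degrees; the focal length in pixels is half the picture's height over the tangent of half this angle, whatever the lens; pixels are square), "cx", "cy" (the principal point, pixels), "dist_coeffs" ([k1, k2, p1, p2, k3] as OpenCV has them; the pictures are not rectified), "R" (3x3) and "t" (3): a world point X has camera coordinates R X + t. Camera axes: x right, y down, z forward; pixel columns grow to the right and rows downward; lengths in m; the calibration is good to about 2 mm. A picture is of the moment at which its call begins. camera_model takes no time and is no camera call.
- r.sign_off(): hands the job in; it is judged then, once.
The state is a dict: "time_s": time; "qpos": joint angles; "joint_vel": joint speeds; "joint_torque": joint torques, N m; "position": TCP position; "orientation": TCP orientation; "contact_force": force on the tool from outside, world axes, zero at the start; "wrist_torque": the same for the moment, N m; "opening": opening from 0.0 (shut) to 1.0 (fully open); "gripper_force": force on a finger pad.
Only numpy, scipy, OpenCV 4.12 (cv2) and the standard library are available. Lean on these libraries where they do the work, as an engineer would, in place of code of your own. Each camera call takes 0.05 s, during which the arm holds its last target. There are 200 camera calls.

## Working session

There is one attempt and no reset: what is moved stays moved. The work goes in short steps, Python scripts to look and compute and a shell command to move; the robot and the scene stay as the last step left them, time stands still between calls to the robot, and variables do not carry over. Pictures are saved under pics/ and viewed, at most 10 in all, crops included, and the job is handed in when it is done.

```bash
mkdir -p pics; ls; python3 - <<'E'
from cell import r
import cv2
for n in("top","side"):
    im=r.snapshot(n); cv2.imwrite(f"pics/{n}0.png",cv2.resize(im[:,:,::-1],(800,600),interpolation=cv2.INTER_CUBIC)); cv2.imwrite(f"raw_{n}.png",im[:,:,::-1])
    print(n,r.camera_model(n))
s=r.get_state();print(s)
E
```

```text
pics
top {'fovy': 51.13976050850928, 'cx': 250.33522966589948, 'cy': 189.82740470544238, 'dist_coeffs': array([-0.10171837,  0.        ,  0.        ,  0.        ,  0.        ]), 'R': array([[ 9.88812848e-02, -9.95099138e-01,  4.43324121e-04],
       [-9.72289002e-01, -9.67095033e-02, -2.12841182e-01],
       [ 2.11840950e-01,  2.06149704e-02, -9.77086708e-01]]), 't': array([-0.10295448,  0.5539999 ,  0.8804599 ])}
side {'fovy': 55.053349687833474, 'cx': 254.52448560416593, 'cy': 191.71068667733897, 'dist_coeffs': array([-0.10438245,  0.        ,  0.        ,  0.        ,  0.        ]), 'R': array([[ 0.94670502, -0.32206655, -0.00476848],
       [-0.17542665, -0.50313241, -0.84621703],
       [ 0.27013902,  0.80195443, -0.53281704]]), 't': array([-0.51965797,  0.15215289,  0.79100284])}
{'time_s': 0.1, 'qpos': array([-7.93545295e+01,  1.96320380e+01,  8.73717516e+01,  2.18039964e-03,
        7.30757726e+01, -8.36582923e+00]), 'joint_vel': array([-0.05078081, -0.10491932, -0.11124145, -0.01928147,  0.00548831,
        0.03121344]), 'joint_torque': array([ 2.14795044e-03, -4.32005382e+01, -2.44694120e+01,  7.19404290e-02,
        5.26202261e-02, -4.55350710e-05]), 'position': array([ 0.1709791 , -0.49598948,  0.22611818]), 'orientation': array([[ 9.45457992e-01,  3.25743973e-01, -2.20741424e-04],
       [ 3.25743961e-01, -9.45457028e-01,  1.37144695e-03],
       [ 2.38039047e-04, -1.36855066e-03, -9.99999035e-01]]), 'contact_force': array([-0.7671197 , -0.70186475,  0.57978939]), 'wrist_torque': array([0.00393723, 0.05087117, 0.02192491]), 'gripper_force': 0.0, 'opening': 0.9983365418544295}
```

View pics/top0.png

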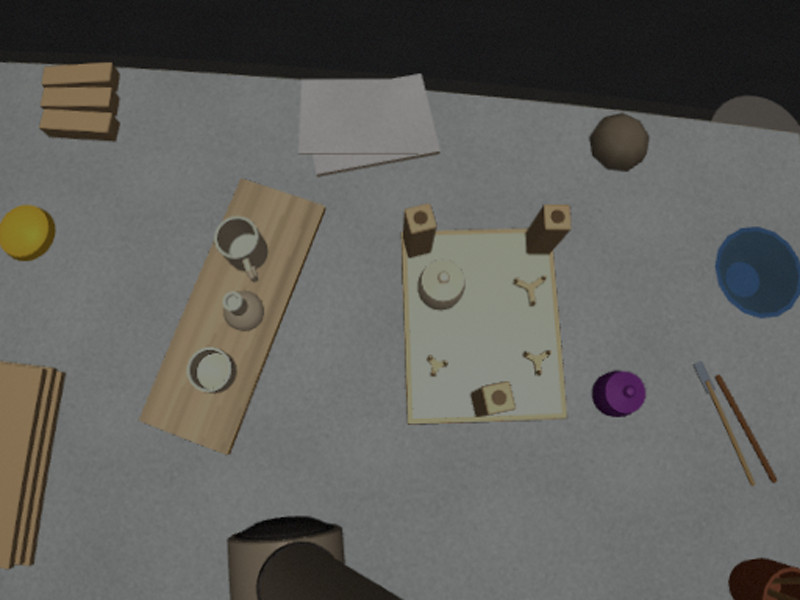

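View pics/side0.png

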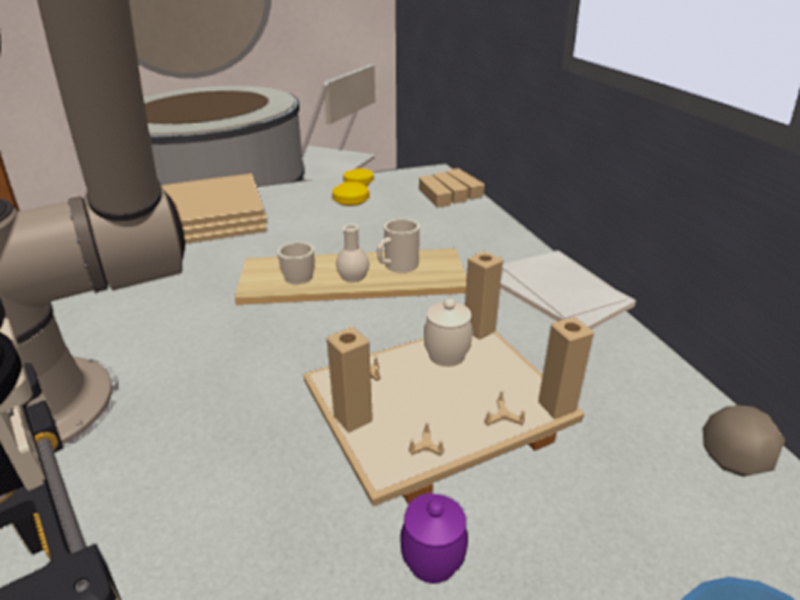

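The top view shows the board on the left with the mug at (240,240), vase at (243,309) and bowl at (212,370). The shelf holds the jar at (442,285) and stilts at (530,289), (537,360) and (437,365). I'll enlarge both areas.

```bash
python3 - <<'E'
import cv2,numpy as np
im=cv2.imread("raw_top.png")
a=im[125:275,255:365];b=im[110:295,85:210]
cv2.imwrite("pics/shelf.png",cv2.convertScaleAbs(cv2.resize(a,None,fx=4,fy=4,interpolation=cv2.INTER_CUBIC),alpha=1.3))
cv2.imwrite("pics/board.png",cv2.convertScaleAbs(cv2.resize(im[115:255,110:190],None,fx=4,fy=4,interpolation=cv2.INTER_CUBIC),alpha=1.3))
E
cat > h.py <<'E'
import cv2,numpy as np
from cell import r
def K(m): f=192/np.tan(np.radians(m["fovy"]/2)); return np.array([[f,0,m["cx"]],[0,f,m["cy"]],[0,0,1]])
def px2w(n,uv,z):
    m=r.camera_model(n); p=cv2.undistortPoints(np.array(uv,float).reshape(-1,1,2),K(m),m["dist_coeffs"])[:,0]
    d=np.c_[p,np.ones(len(p))]@m["R"]; c=-m["R"].T@m["t"]
    return c+d*((z-c[2])/d[:,2])[:,None]
def w2px(n,X):
    m=r.camera_model(n); return cv2.projectPoints(np.array(X,float).reshape(-1,1,3),cv2.Rodrigues(m["R"])[0],m["t"],K(m),m["dist_coeffs"])[0][:,0]
E
```

```text
(no output)
```

View pics/shelf.png

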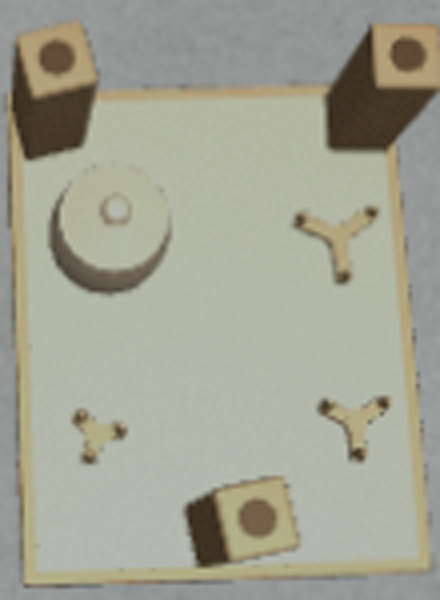

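View pics/board.png

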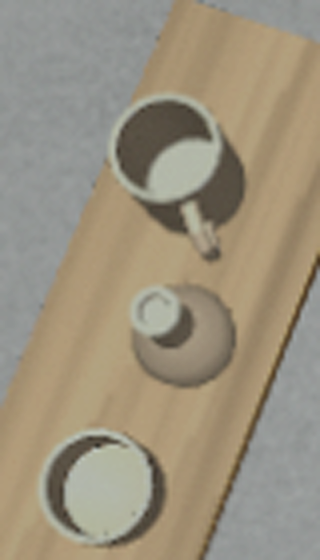

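The shelf crop shows stilt tips at large (301,219),(373,212),(343,278), medium (325,407),(384,403),(358,455) and small (81,415),(121,431),(89,458). In the board crop the rim centres are mug (165,148), vase lip (157,311) and bowl (98,487). The mug's handle points at the vase, with its end near (211,247).

```bash
cat > m.py <<'E'
from h import *
S=lambda p,o:(np.array(p,float)+.5)/4-.5+np.array(o)
so=(255,125);bo=(110,115)
R={}
for n,t in dict(L=[(301,219),(373,212),(343,278)],M=[(325,407),(384,403),(358,455)],S=[(81,415),(121,431),(89,458)]).items():
    w=px2w("top",S(t,so),.056); c=w.mean(0);print(n,c.round(4),"radii",np.linalg.norm(w-c,axis=1).round(4)); R[n]=c
for n,p,z in [("mug",(165,148),.1),("vase",(157,311),.118),("bowl",(98,487),.076),("hand",(211,247),.07)]:
    R[n]=px2w("top",S([p],bo),z)[0];print(n,R[n].round(4))
c=px2w("top",S([(22,585),(430,570),(10,95)],so),.034);print("shelf",c.round(4))
R["j"]=px2w("top",S([(116,209)],so),.13)[0]
R["pa"],R["pb"],R["pc"]=px2w("top",S([(258,517),(56,57),(408,54)],so),.161)
for k in("j","pa","pb","pc"):print(k,R[k].round(4))
d=R["hand"]-R["mug"];print("handle ang",np.degrees(np.arctan2(d[1],d[0])),np.hypot(*d[:2]))
im=cv2.imread("raw_side.png"); im=cv2.resize(im,(1024,768),interpolation=cv2.INTER_CUBIC)
def circ(c,z,r):
    a=np.linspace(0,2*np.pi,60);X=np.c_[c[0]+r*np.cos(a),c[1]+r*np.sin(a),0*a+z]
    q=((w2px("side",X)+.5)*2-.5);cv2.polylines(im,[np.int32(q*8)],True,(0,0,255),1,cv2.LINE_AA,3)
circ(R["mug"],.1,.033);circ(R["vase"],.118,.0145);circ(R["bowl"],.076,.033);circ(R["L"],.056,.025);circ(R["M"],.056,.0195);circ(R["S"],.056,.014)
circ(R["j"],.034,.03);circ(R["j"],.13,.004);circ(R["pa"],.161,.019);circ(R["pb"],.161,.019);circ(R["pc"],.161,.019);circ(R["mug"],.018,.032);circ(R["bowl"],.018,.027);circ(R["vase"],.018,.022)
cv2.imwrite("pics/ov.png",cv2.convertScaleAbs(im[250:650,290:790],alpha=1.2))
E
python3 m.py
```

```text
L [ 0.598  -0.2563  0.056 ] radii [0.0247 0.0258 0.0253]
M [ 0.4888 -0.2719  0.056 ] radii [0.0196 0.0202 0.0194]
S [ 0.4669 -0.1231  0.056 ] radii [0.0145 0.014  0.0143]
mug [0.6197 0.1885 0.1   ]
vase [0.521  0.1732 0.118 ]
bowl [0.4244 0.2034 0.076 ]
hand [0.5709 0.1606 0.07  ]
shelf [[ 0.3781 -0.0887  0.034 ]
 [ 0.4088 -0.3255  0.034 ]
 [ 0.6728 -0.0534  0.034 ]]
j [ 0.5822 -0.1185  0.13  ]
pa [ 0.4212 -0.2016  0.161 ]
pb [ 0.6548 -0.0778  0.161 ]
pc [ 0.6763 -0.2674  0.161 ]
handle ang -150.24721924431742 0.05615213834188541
```

View pics/ov.png

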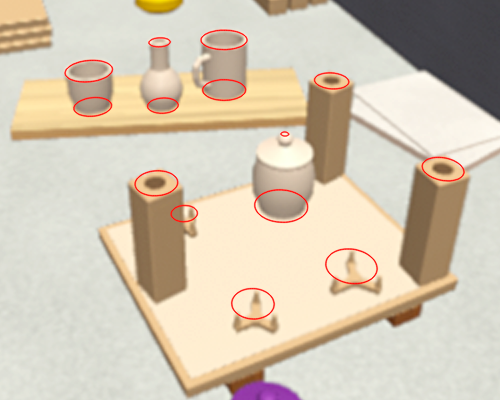

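The pots, jar and props agree between the views (mug handle at about -150°). The stilt circles sit about 8 px too high, though, so I'll enlarge the stilts in both views.

```bash
python3 - <<'E'
from h import *
t=cv2.imread("raw_top.png");s=cv2.imread("raw_side.png")
C=lambda im,x,y:cv2.convertScaleAbs(cv2.resize(im[y:y+34,x:x+34],None,fx=8,fy=8,interpolation=cv2.INTER_CUBIC),alpha=1.3 if im is t else 1)[:,:266]
print({n:(-r.camera_model(n)["R"].T@r.camera_model(n)["t"]).round(3) for n in("top","side")})
# corners (x,y) of crops
o=[(322,168),(327,217),(262,217)]; q=[(304,245),(255,265),(218,222)]
cv2.imwrite("pics/st.png",np.vstack([np.hstack([C(t,*p) for p in o]),np.hstack([C(s,*p) for p in q])]))
E
```

```text
{'top': array([ 0.362, -0.067,  0.978]), 'side': array([ 0.305, -0.725,  0.548])}
```

View pics/st.png

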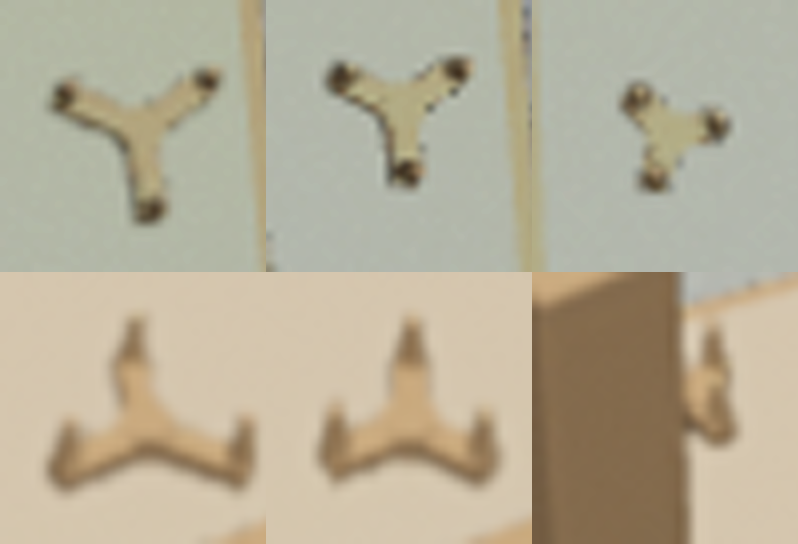

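The tips are now clear in both views: side large (136,48),(70,148),(245,146) and medium (146,48),(71,132),(220,138) within their tiles. I'll fit each stilt's pose in both views.

```bash
cat > st.py <<'E'
from h import *
from scipy.optimize import least_squares
S=lambda p,o:(np.array(p,float)+.5)/8-.5+np.array(o)
D={"L":(.025,[(66,93),(207,78),(150,208)],(322,168),[(136,48),(70,148),(245,146)],(304,245)),
"M":(.0195,[(76,75),(190,68),(139,171)],(327,217),[(146,48),(71,132),(220,138)],(255,265)),
"S":(.014,[(105,97),(187,123),(120,180)],(262,217),[(182,55)],(218,222))}
for n,(rad,t,to,s,sn) in D.items():
    T=S(t,to);Q=S(s,sn)
    a=px2w("top",T,.056);b=px2w("side",Q,.056);print(n,"top",a[:,:2].round(4).tolist(),"side",b[:,:2].round(4).tolist())
    print("  centres",a.mean(0)[:2].round(4),b.mean(0)[:2].round(4),"r",np.linalg.norm(a-a.mean(0),axis=1).round(4),np.linalg.norm(b-b.mean(0),axis=1).round(4))
E
python3 st.py
```

```text
L top [[0.6067, -0.2329], [0.6155, -0.2748], [0.5743, -0.2597]] side [[0.608, -0.2383], [0.5763, -0.2655], [0.6164, -0.2791]]
  centres [ 0.5988 -0.2558] [ 0.6002 -0.261 ] r [0.0242 0.0253 0.0249] [0.0239 0.0244 0.0243]
M top [[0.4966, -0.2539], [0.5018, -0.2871], [0.4705, -0.2738]] side [[0.4973, -0.2592], [0.4715, -0.2787], [0.5027, -0.2916]]
  centres [ 0.4897 -0.2716] [ 0.4905 -0.2765] r [0.019  0.0197 0.0193] [0.0186 0.0191 0.0194]
S top [[0.4765, -0.1125], [0.4713, -0.1367], [0.4531, -0.1189]] side [[0.4771, -0.1162]]
  centres [ 0.467  -0.1227] [ 0.4771 -0.1162] r [0.014  0.0147 0.0144] [0.]
```

Both views agree to about 1 mm on the stilts once I allow for the pale tips. Plan: bowl to medium stilt, vase to small, mug to large with its handle turned toward +y (about 105°). First I align the tool with the world axes and move toward the bowl.

```bash
python3 -m creep '{"grip":[1,1,1,1,1,1,1,1,1,1],"slide":[[0,0,0],[0,0,0],[0,0,0],[0.03,0,0],[0.04,0,0],[0.04,0,0],[0.04,0,0],[0.04,0,0],[0.04,0,0],[0.024,0,0]],"roll":[7,7,5,0,0,0,0,0,0,0]}' 15
python3 -m creep '{"grip":[1,1,1,1,1,1,1,1,1,1,1,1],"slide":[[0,-0.03,0],[0,-0.04,0],[0,-0.04,0],[0,-0.04,0],[0,-0.04,0],[0,-0.04,0],[0,-0.04,0],[0,-0.04,0],[0,-0.04,0],[0,-0.04,0],[0,-0.04,0],[0,-0.04,0]],"roll":[0,0,0,0,0,0,0,0,0,0,0,0]}'
```

```text
time_s: 0.93
position: [0.4287, -0.4952, 0.2258]
orientation: [[1.0, 0.002, 0.0], [0.002, -1.0, 0.001], [0.0, -0.001, -1.0]]
contact_force: [-0.3, -0.1, 0.2]
opening: 0.999
gripper_force: 0.0
time_s: 1.93
position: [0.4243, -0.0245, 0.2266]
orientation: [[1.0, -0.0, -0.0], [-0.0, -1.0, -0.0], [-0.0, 0.0, -1.0]]
contact_force: [1.1, -0.0, -0.1]
opening: 1.0
gripper_force: 0.0
```

```bash
python3 -m creep '{"grip":[1,1,1,1,1,1,1,1,1,1],"slide":[[0,-0.04,0],[0,-0.04,0],[0,-0.04,0.0],[0,-0.04,0.02],[0,-0.04,0.03],[0,-0.028,0.03],[0,0,0.03],[0,0,0.02],[0,0,0],[0,0,0]],"roll":[0,0,0,0,0,0,0,0,0,0]}'
python3 - <<'E'
from h import *
im=cv2.convertScaleAbs(r.snapshot("side")[:,:,::-1]); 
t=r.snapshot("top")[:,:,::-1]
A=cv2.resize(im[130:210,140:280],None,fx=5,fy=5,interpolation=cv2.INTER_CUBIC)
cv2.imwrite("pics/b1.png",A)
E
```

```text
time_s: 2.77
position: [0.4242, 0.1921, 0.1025]
orientation: [[1.0, 0.0, -0.003], [0.0, -1.0, -0.001], [-0.003, 0.001, -1.0]]
contact_force: [0.3, -0.7, 0.9]
opening: 1.0
gripper_force: 0.0
```

View pics/b1.png

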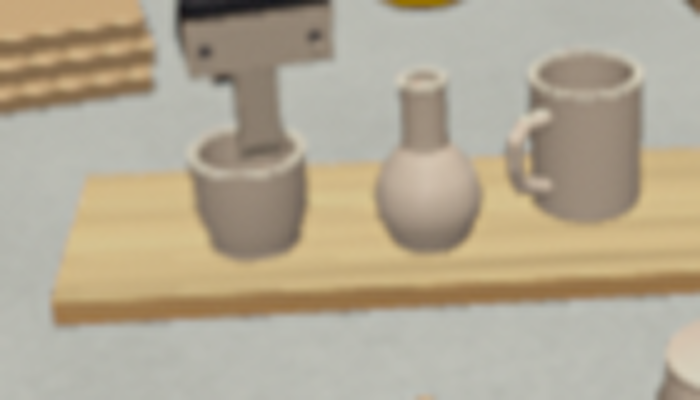

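The front finger's tip is near (262,150) in this crop, ahead of the bowl (centre 247), and the opening straddles it. I'll check the camera's x offset against the arm's own reading.

```bash
python3 - <<'E'
from h import *
p=r.get_state()["position"];print(p)
for y in(.127,.146):print(((w2px("side",[[p[0]-.0095,p[1]-.192+y,p[2]],[p[0]+.0095,p[1]-.192+y,p[2]]])-[140,130]+.5)*5-.5).round(1))
print(((w2px("side",[[.4244,.2034,.076]])-[140,130]+.5)*5-.5).round(1))
E
```

```text
[0.42588771 0.19222352 0.1043052 ]
[[252.2 169.2]
 [288.3 163.5]]
[[245.7 153.3]
 [281.3 147.7]]
[[246.8 151.9]]
```

```bash
python3 -m creep '{"grip":[1,1,1,1,1,1,0.3,0,-0.3,-0.3,-0.3,-0.3],"slide":[[-0.001,-0.0113,0],[0,0,0.02],[0,0,0.02],[0,0,0.015],[0,0,0.005],[0,0,0],[0,0,0],[0,0,0],[0,0,0],[0,0,0],[0,0,0],[0,0,0]],"roll":[0,0,0,0,0,0,0,0,0,0,0,0]}' 12
```

```text
time_s: 3.87
position: [0.4244, 0.2038, 0.0438]
orientation: [[1.0, -0.0, 0.002], [-0.0, -1.0, 0.001], [0.002, -0.001, -1.0]]
contact_force: [-0.7, 1.0, 5.8]
opening: 0.72
gripper_force: 12.0
```

```bash
python3 -m creep '{"grip":[-0.3,-0.3,-0.3,-0.3,-0.3,-0.3,-0.3,-0.3,-0.3],"slide":[[0,0,-0.005],[0,0,-0.015],[0,0,-0.025],[0,0,-0.03],[0,0,-0.03],[0,0,-0.03],[0,0,-0.02],[0,0,-0.015],[0,0,0]],"roll":[0,0,0,0,0,0,0,0,0]}'
python3 -m creep '{"grip":[-0.3,-0.3,-0.3,-0.3,-0.3,-0.3,-0.3,-0.3,-0.3,-0.3,-0.3,-0.3],"slide":[[0.002,0.015,0],[0.004,0.03,0],[0.005,0.036,0],[0.005,0.036,0],[0.005,0.036,0],[0.005,0.036,0],[0.005,0.036,0],[0.005,0.036,0],[0.005,0.036,0],[0.005,0.036,0],[0.005,0.036,0],[0.005,0.036,0]],"roll":[0,0,0,0,0,0,0,0,0,0,0,0]}'
```

```text
time_s: 4.62
position: [0.4252, 0.2039, 0.2161]
orientation: [[1.0, 0.0, 0.005], [0.0, -1.0, 0.001], [0.005, -0.001, -1.0]]
contact_force: [0.3, -0.5, -1.7]
opening: 0.716
gripper_force: 12.0
time_s: 5.62
position: [0.4791, -0.2029, 0.2115]
orientation: [[1.0, -0.0, -0.002], [-0.0, -1.0, 0.001], [-0.002, -0.001, -1.0]]
contact_force: [1.0, 0.4, -2.0]
opening: 0.719
gripper_force: 12.0
```

```bash
python3 -m creep '{"grip":[-0.3,-0.3,-0.3,-0.3,-0.3,-0.3,-0.3,-0.3,-0.3,-0.3],"slide":[[0.005,0.03,0],[0.004,0.026,0],[0.001,0.0133,0],[0,0,0],[0,0,0],[0,0,0],[0,0,0],[0,0,0],[0,0,0.03],[0,0,0.03]],"roll":[0,0,0,6,6,6,6,6,0,0]}'
python3 -m creep '{"grip":[-0.3,-0.3,-0.3],"slide":[[0,0,0.02],[0,0,0.01],[0,0,0]],"roll":[0,0,0]}'
python3 - <<'E'
from h import *
t=r.snapshot("top")[:,:,::-1];s=r.snapshot("side")[:,:,::-1]
cv2.imwrite("pics/c1.png",np.hstack([cv2.resize(s[200:310,220:320],None,fx=4,fy=4,interpolation=cv2.INTER_CUBIC),cv2.resize(t[180:290,270:370],None,fx=4,fy=4,interpolation=cv2.INTER_CUBIC)]))
p=r.get_state()["position"];print(p)
E
```

```text
time_s: 6.45
position: [0.4905, -0.2705, 0.1529]
orientation: [[0.866, -0.5, 0.002], [-0.5, -0.866, -0.002], [0.003, 0.0, -1.0]]
contact_force: [0.3, 0.5, -2.7]
opening: 0.721
gripper_force: 12.0
time_s: 6.7
position: [0.4884, -0.2691, 0.12]
orientation: [[0.866, -0.5, -0.005], [-0.5, -0.866, 0.004], [-0.006, -0.001, -1.0]]
contact_force: [-0.2, -0.4, -2.5]
opening: 0.721
gripper_force: 12.0
[ 0.49022152 -0.27066054  0.12338559]
```

View pics/c1.png

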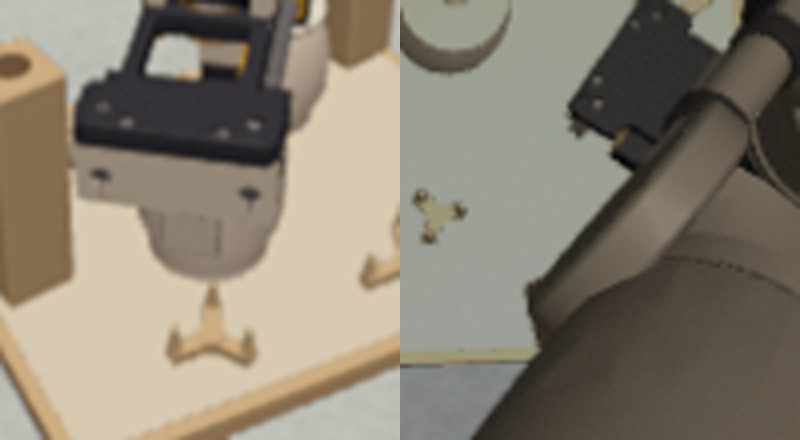

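The bowl hangs over the medium stilt, with its lowest foot edge near (211,280) in the side tile and the stilt tips at (212,290), (172,335) and (252,335). I'll compare that with the projected foot.

```bash
cat > foot.py <<'E'
from h import *
import sys
P=np.mean([r.get_state()["position"]],axis=0)
def ext(c,z,rad,o,f):
    a=np.linspace(0,2*np.pi,90);q=(w2px("side",np.c_[c[0]+rad*np.cos(a),c[1]+rad*np.sin(a),0*a+z])-o+.5)*f-.5
    return q.min(0).round(1),q.max(0).round(1)
E
python3 - <<'E'
from foot import *
for p in([.4895,-.27],[.4895,-.2725]):
  print(ext(p,.122-.025,.027,[220,200],4),ext(p,.122-.003,.033,[220,200],4))
c=np.array([.4897,-.272]); 
print((w2px("side",[[.4969,-.2543,.056],[.471,-.2742,.056],[.5021,-.2875,.056]])-[220,200]+.5)*4-.5)
E
```

```text
(array([146.9, 197.4]), array([268. , 280.2])) (array([133.1, 152.1]), array([284. , 252.2]))
(array([148.7, 200.8]), array([270.2, 284. ])) (array([134.9, 155.4]), array([286.3, 256.1]))
[[208.30141863 277.01571692]
 [170.89467394 319.1293828 ]
 [245.08184034 322.81460892]]
```

```bash
python3 - <<'E'
from h import *
S=lambda p,o:(np.array(p,float)+.5)/8-.5+np.array(o)
b=px2w("side",S([(69,208),(218,208)],(255,265)),.034)[:,:2];print("M arm ends base",b.round(4))
b=px2w("side",S([(64,218),(242,215)],(304,245)),.034)[:,:2];print("L arm ends base",b.round(4))
# M arm-end picks for top candidate and side candidate, tips->dirs
for c in([.4895,-.272],[.4905,-.2765]):
  c=np.array(c)
  for th in(-169,-49): # world arm dirs front
    print(c,th)
t=np.array([[.4966,-.2539],[.5018,-.2871],[.4705,-.2738]])-[.4897,-.2716]
print(np.degrees(np.arctan2(t[:,1],t[:,0])))
# shelf front corner in side raw: find
print(w2px("side",[[.4088,-.3255,.034],[.3781,-.0887,.034],[.4088+.2947,-.3255+.0353,.034]]))
print(w2px("side",[[.5822,-.1185,.13]]), "pa top", w2px("side",[[.4212,-.2016,.161]]))
E
```

```text
M arm ends base [[ 0.4703 -0.2812]
 [ 0.5027 -0.2925]]
L arm ends base [[ 0.5761 -0.2668]
 [ 0.6177 -0.2806]]
[ 0.4895 -0.272 ] -169
[ 0.4895 -0.272 ] -49
[ 0.4905 -0.2765] -169
[ 0.4905 -0.2765] -49
[  68.70264595  -52.02279384 -173.46336635]
[[238.17352591 317.63274072]
 [193.71121545 238.09746757]
 [373.57171987 264.2256891 ]]
[[286.95041636 191.53811586]] pa top [[222.76015081 216.03496016]]
```

I'll measure more robustly by fitting a 3D stilt model to the first images, for each camera separately, without spending any picture views.

```bash
cat > fit.py <<'E'
from h import *
from scipy.optimize import minimize
F=4
def mask(cam,c,th,rad,o,shape):
    m=np.zeros(shape,np.uint8)
    for k in range(3):
        a=th+k*2*np.pi/3;d=np.array([np.cos(a),np.sin(a)]);n=np.array([-d[1],d[0]])
        P=[np.r_[c+d*u+n*v,z] for u in(0,rad+.0025) for v in(-.0045,.0045) for z in(.034,.042)]
        Q=[np.r_[c+d*(rad+q*np.cos(t))+n*q*np.sin(t),z] for q,z in((.0042,.042),(.002,.056)) for t in np.linspace(0,6.28,12)]
        for X in(P,Q):
            p=((w2px(cam,X)-o+.5)*F-.5).astype(np.float32);cv2.fillConvexPoly(m,np.int32(np.round(cv2.convexHull(p)*16)),1,cv2.LINE_8,4)
    return m.astype(float)
def run():
  for n,c0,th0,rad in(("M",(.49,-.273),-52,.0195),("L",(.599,-.257),-50,.025),("S",(.467,-.123),-71,.014)):
    for cam in("top","side"):
        if n=="S" and cam=="side":continue
        im=cv2.imread(f"raw_{cam}.png").astype(np.float32)
        u=w2px(cam,[[*c0,.045]])[0].astype(int)-20
        A=cv2.resize(im[u[1]:u[1]+40,u[0]:u[0]+40],None,fx=F,fy=F,interpolation=cv2.INTER_CUBIC)
        y,x=np.mgrid[:A.shape[0],:A.shape[1]];near=np.hypot(x-80,y-80)<72
        D=np.linalg.norm(A-np.median(A[near],axis=0),axis=2);D=np.minimum(D,60)
        def cost(v):
            m=cv2.GaussianBlur(mask(cam,np.array(v[:2]),v[2],rad,u,D.shape),(0,0),2.5)
            return -np.corrcoef(m[near],D[near])[0,1]
        best=min(((cost((c0[0]+a,c0[1]+b,np.radians(th0+t))),a,b,t) for a in(-.003,0,.003) for b in(-.006,-.003,0,.003) for t in(-8,0,8)))
        v0=[c0[0]+best[1],c0[1]+best[2],np.radians(th0+best[3])]
        s=minimize(cost,v0,method="Nelder-Mead",options=dict(initial_simplex=[v0]+[[v0[j]+(.003,.003,.1)[j]*(j==i) for j in range(3)] for i in range(3)],xatol=1e-4,fatol=1e-4))
        print(n,cam,np.round(s.x[:2],4),np.degrees(s.x[2]).round(1),"corr",-round(s.fun,3))
if __name__=="__main__":run()
E
python3 fit.py
```

```text
M top [ 0.4906 -0.2743] -52.2 corr 0.849
M side [ 0.4901 -0.2764] -52.1 corr 0.987
L top [ 0.6012 -0.2581] -49.4 corr 0.877
L side [ 0.6008 -0.2603] -48.7 corr 0.985Traceback (most recent call last):
  File "fit.py", line 29, in <module>
    if __name__=="__main__":run()
                            ~~~^^
  File "fit.py", line 25, in run
    best=min(((cost((c0[0]+a,c0[1]+b,np.radians(th0+t))),a,b,t) for a in(-.003,0,.003) for b in(-.006,-.003,0,.003) for t in(-8,0,8)))
  File "fit.py", line 25, in <genexpr>
    best=min(((cost((c0[0]+a,c0[1]+b,np.radians(th0+t))),a,b,t) for a in(-.003,0,.003) for b in(-.006,-.003,0,.003) for t in(-8,0,8)))
               ~~~~^^^^^^^^^^^^^^^^^^^^^^^^^^^^^^^^^^^^^
  File "fit.py", line 23, in cost
    m=cv2.GaussianBlur(mask(cam,np.array(v[:2]),v[2],rad,u,D.shape),(0,0),2.5)
                       ~~~~^^^^^^^^^^^^^^^^^^^^^^^^^^^^^^^^^^^^^^^^
  File "fit.py", line 11, in mask
    p=((w2px(cam,X)-o+.5)*F-.5).astype(np.float32);cv2.fillConvexPoly(m,np.int32(np.round(cv2.convexHull(p)*16)),1,cv2.LINE_8,4)
        ~~~~^^^^^^^
  File "h.py", line 9, in w2px
    m=r.camera_model(n); return cv2.projectPoints(np.array(X,float).reshape(-1,1,3),cv2.Rodrigues(m["R"])[0],m["t"],K(m),m["dist_coeffs"])[0][:,0]
ValueError: time passes only in moves, steps and waits
```

```bash
sed -i 's/^def K/CM={n:r.camera_model(n) for n in("top","side")}\ndef K/; s/r\.camera_model(n); /CM[n]; /' h.py
sed -i 's/for n,c0,th0,rad in(("M",(.49,-.273),-52,.0195),("L",(.599,-.257),-50,.025),("S"/for n,c0,th0,rad in(("S"/; s/,-71,.014)):/,-71,.014),):/' fit.py; python3 fit.py
cat > held.py <<'E'
from h import *
from scipy.optimize import minimize
F=4
PROF={"bowl":[(.027,0),(.033,.022),(.033,.058)],"vase":[(.022,0),(.031,.03),(.0135,.06),(.0135,.097)],"mug":[(.032,0),(.033,.004),(.033,.082)]}
def pm(name,c,z,o,shape):
    m=np.zeros(shape,np.uint8);a=np.linspace(0,6.28,40);P=PROF[name]
    R=[np.c_[c[0]+q*np.cos(a),c[1]+q*np.sin(a),0*a+z+h] for q,h in P]
    for A,B in zip(R,R[1:]):
        p=((w2px("side",np.r_[A,B])-o+.5)*F-.5).astype(np.float32);cv2.fillConvexPoly(m,np.int32(np.round(cv2.convexHull(p)*16)),1,cv2.LINE_8,4)
    return m.astype(float)
def held(name,z,c0,r0,half=16,below=7):
    """fit pot xy at foot height z in the side view; use rows >= r0 raw, down to foot+below"""
    im=r.snapshot("side")[:,:,::-1].astype(np.float32)
    u=w2px("side",[[*c0,z]])[0].astype(int);o=np.array([u[0]-half-10,r0]);H=int(u[1]+22+below-r0) if False else int(w2px("side",[[c0[0],c0[1]-.03,z]])[0][1]+below-r0)
    A=cv2.resize(im[o[1]:o[1]+H,o[0]:o[0]+2*half+20],None,fx=F,fy=F,interpolation=cv2.INTER_CUBIC)
    # cluster pixels: pot vs shelf by blue/red ratio
    D=A[:,:,0]/(A[:,:,2]+1)*100+0*A[:,:,0]; D=-A.sum(2)
    def cost(v):
        m=cv2.GaussianBlur(pm(name,v,z,o,D.shape[:2]),(0,0),2.5);return -np.corrcoef(m.ravel(),D.ravel())[0,1]
    s=minimize(cost,c0,method="Nelder-Mead",options=dict(initial_simplex=[c0,[c0[0]+.004,c0[1]],[c0[0],c0[1]+.004]],xatol=1e-4,fatol=1e-5))
    print(name,"fit",s.x.round(4),"corr",-round(s.fun,3),"crop",o,A.shape[:2])
    return A,D
E
python3 - <<'E'
from held import *
p=r.get_state()["position"];print(p.round(4))
for z in (p[2]-.025,p[2]-.023):held("bowl",z,(.4895,-.27),255,half=16,below=0)
E
```

```text
S top [ 0.4686 -0.1231] -72.8 corr 0.852
[ 0.4902 -0.2707  0.1234]
bowl fit [ 0.4908 -0.2702] corr 0.988 crop [245 255] (56, 208)
bowl fit [ 0.491  -0.2714] corr 0.987 crop [245 255] (52, 208)
```

```bash
python3 -m creep '{"grip":[-0.3,-0.3,-0.3,-0.3,-0.3,-0.3,-0.3,-0.3],"slide":[[0.0023,0.0054,0],[0,0,0.012],[0,0,0.012],[0,0,0.006],[0,0,0.003],[0,0,0.001],[0,0,0],[0,0,0]],"roll":[0,0,0,0,0,0,0,0]}'
python3 - <<'E'
from held import *
p=np.mean([r.get_state()["position"]],axis=0);print(p.round(4))
held("bowl",.063,(.49,-.276),264,half=16,below=-4)
s=r.get_state();print(s["position"].round(4),s["contact_force"].round(2))
E
```

```text
time_s: 7.57
position: [0.4896, -0.2769, 0.0897]
orientation: [[0.866, -0.5, 0.001], [-0.5, -0.866, -0.001], [0.001, 0.0, -1.0]]
contact_force: [1.2, 0.5, -2.2]
opening: 0.717
gripper_force: 12.0
[ 0.4896 -0.2769  0.0897]
bowl fit [ 0.4907 -0.274 ] corr 0.855 crop [246 264] (72, 208)
[ 0.4897 -0.2768  0.0897] [-0.54 -1.06 -2.37]
```

```bash
python3 -m creep '{"grip":[-0.3,-0.3,-0.3,-0.3,-0.3,-0.3,-0.3],"slide":[[0,0,0.002],[0,0,0.002],[0,0,0.0015],[0,0,0.001],[0,0,0.0005],[0,0,0.0005],[0,0,0]],"roll":[0,0,0,0,0,0,0]}'
python3 -m creep '{"grip":[-0.3,-0.3,-0.3],"slide":[[0,0,0.0005],[0,0,0.0005],[0,0,0]],"roll":[0,0,0]}' | grep -E "pos|cont"
```

```text
time_s: 8.2
position: [0.4893, -0.2765, 0.0817]
orientation: [[0.866, -0.5, -0.0], [-0.5, -0.866, 0.0], [-0.0, 0.0, -1.0]]
contact_force: [-0.4, 0.6, -0.7]
opening: 0.718
gripper_force: 12.0
position: [0.4894, -0.2766, 0.0813]
contact_force: [-2.0, 1.3, 4.3]
```

```bash
python3 -m creep '{"grip":[0.47,0.5,0.54,0.6,0.7,0.7,0.7,0.7,0.7,0.7,0.7,0.7],"slide":[[0,0,0],[0,0,0],[0,0,0],[0,0,0],[0,0,0],[0,0,-0.005],[0,0,-0.015],[0,0,-0.025],[0,0,-0.03],[0,0,-0.03],[0,0,-0.03],[0,0,-0.03]],"roll":[0,0,0,0,0,0,0,0,0,0,0,0]}'
python3 -m creep '{"grip":[0.7,0.7,0.7,0.7,0.7],"slide":[[0,0,0],[0,0,0],[0,0,0],[0,0,0],[0,0,0]],"roll":[-6,-6,-6,-6,-6]}' | grep pos
```

```text
time_s: 9.45
position: [0.4891, -0.2764, 0.2475]
orientation: [[0.866, -0.5, 0.0], [-0.5, -0.866, -0.0], [0.0, 0.0, -1.0]]
contact_force: [0.7, -0.1, -1.2]
opening: 0.852
gripper_force: 0.0
position: [0.4892, -0.2765, 0.2461]
```

```bash
python3 -m creep '{"grip":[0.7,0.7,0.7,0.7,0.7,0.7,0.7,0.7,0.7,0.7,0.7,0.7],"slide":[[0.002,-0.02,0],[0.003,-0.036,0],[0.003,-0.036,0],[0.003,-0.036,0],[0.003,-0.036,0],[0.003,-0.036,0],[0.003,-0.036,0],[0.003,-0.036,0],[0.003,-0.036,0],[0.003,-0.036,0],[0.002,-0.036,0],[0,-0.036,0]],"roll":[0,0,0,0,0,0,0,0,0,0,0,0]}' | grep pos
python3 -m creep '{"grip":[0.7,0.7,0.7],"slide":[[0.0005,-0.025,0],[0,-0.008,0],[0,0,0]],"roll":[0,0,0]}' | grep pos
python3 - <<'E'
from held import *
A,D=held("bowl",.056,(.49,-.276),235,half=18,below=-2)
t=r.snapshot("top")[:,:,::-1];s=r.snapshot("side")[:,:,::-1]
cv2.imwrite("raw_top2.png",t);cv2.imwrite("raw_side2.png",s)
cv2.imwrite("pics/d.png",np.hstack([cv2.resize(s[225:315,230:330],None,fx=4,fy=4,interpolation=cv2.INTER_CUBIC),cv2.resize(s[110:200,150:250],None,fx=4,fy=4,interpolation=cv2.INTER_CUBIC)]))
E
```

```text
position: [0.5202, 0.1413, 0.246]
position: [0.5204, 0.1742, 0.2457]
bowl fit [ 0.4869 -0.2833] corr 0.765 crop [244 235] (208, 224)
```

View pics/d.png

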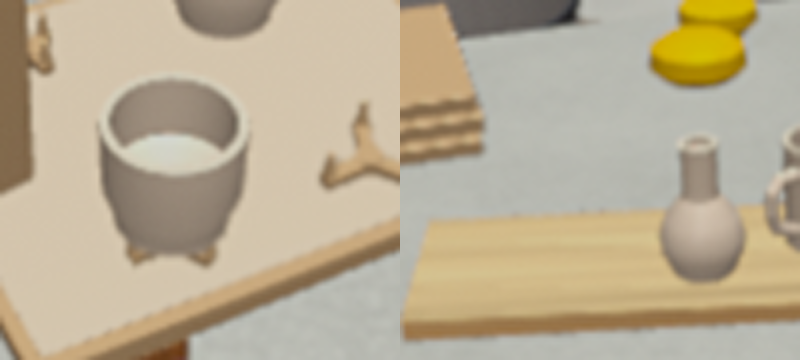

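The bowl stands upright and level on the medium stilt (foot about x=174; stilt arm ends at 135 and 207, evenly either side). The vase stands unobstructed with its lip at (698,143), i.e. raw (224.1,145.4).

```bash
python3 - <<'E'
from foot import *
print(px2w("side",[[224.1,145.4]],.118), r.get_state()["position"])
print("rim pred",ext([.4897,-.2765],.114,.033,[230,225],4), "vase belly/lip pred",ext([.5205,.1735],.118,.0145,[150,110],4),ext([.5205,.1735],.048,.031,[150,110],4))
E
```

```text
[[0.52082818 0.17510565 0.118     ]] [0.52079515 0.171274   0.24564324]
rim pred (array([98.3, 69.1]), array([249.8, 171. ])) vase belly/lip pred (array([276.9, 135.2]), array([319.2, 153.2])) (array([259. , 213.5]), array([346.4, 255.3]))
```

```bash
python3 -m creep '{"grip":[0.7,0.7,0.6,0.5,0.4,0.3,0.2,0.1,0,-0.1,-0.2,-0.2],"slide":[[0,0,0.02],[0,0,0.03],[0,0,0.035],[0,0,0.035],[0,0,0.025],[0,0,0.014],[0,0,0.005],[0,0,0],[0,0,0],[0,0,0],[0,0,0],[0,0,0]],"roll":[0,0,0,0,0,0,0,0,0,0,0,0]}' 10
python3 -m creep '{"grip":[-0.3,-0.4,-0.5,-0.6,-0.7,-0.7],"slide":[[0,0,0],[0,0,0],[0,0,0],[0,0,0],[0,0,0],[0,0,0]],"roll":[0,0,0,0,0,0]}'
```

```text
time_s: 12.27
position: [0.5213, 0.1725, 0.0827]
orientation: [[1.0, 0.0, 0.002], [0.0, -1.0, 0.0], [0.002, -0.0, -1.0]]
contact_force: [0.0, 0.1, -0.4]
opening: 0.404
gripper_force: 0.0
time_s: 12.77
position: [0.5208, 0.1726, 0.0817]
orientation: [[1.0, 0.0, 0.0], [0.0, -1.0, 0.0], [0.0, -0.0, -1.0]]
contact_force: [-0.0, 0.9, 1.7]
opening: 0.29
gripper_force: 10.0
```

```bash
python3 -m creep '{"grip":[-0.7,-0.7,-0.7,-0.7,-0.7,-0.7,-0.7,-0.7,-0.7],"slide":[[0,0,-0.005],[0,0,-0.015],[0,0,-0.025],[0,0,-0.03],[0,0,-0.03],[0,0,-0.03],[0,0,-0.025],[0,0,-0.015],[0,0,0]],"roll":[0,0,0,0,0,0,0,0,0]}' | grep -E "pos|open"
python3 -m creep '{"grip":[-0.7,-0.7,-0.7,-0.7,-0.7,-0.7,-0.7,-0.7,-0.7,-0.7,-0.7,-0.7],"slide":[[-0.0025,0.015,0],[-0.005,0.028,0],[-0.006,0.034,0],[-0.006,0.034,0],[-0.006,0.034,0],[-0.006,0.034,0],[-0.006,0.034,0],[-0.006,0.034,0],[-0.005,0.028,0],[-0.003,0.015,0],[-0.001,0.008,0],[0,0,0]],"roll":[0,0,0,0,0,0,0,0,0,0,0,0]}'
```

```text
position: [0.522, 0.1726, 0.2602]
opening: 0.287
time_s: 14.52
position: [0.4675, -0.1267, 0.2554]
orientation: [[1.0, -0.002, -0.002], [-0.002, -1.0, 0.001], [-0.002, -0.001, -1.0]]
contact_force: [0.0, 0.5, -2.1]
opening: 0.285
gripper_force: 10.0
```

```bash
python3 -m creep '{"grip":[-0.7,-0.7,-0.7,-0.7,-0.7,-0.7,-0.7,-0.7,-0.7],"slide":[[0,0,0.015],[0,0,0.03],[0,0,0.03],[0,0,0.025],[0,0,0.015],[0,0,0.007],[0,0,0.003],[0,0,0],[0,0,0]],"roll":[0,0,0,0,0,0,0,0,0]}'
python3 - <<'E'
from held import *
S=[r.snapshot("side")[:,:,::-1] for _ in range(2)];cv2.imwrite("raw_side3.png",S[1])
s=r.get_state();print(s["position"].round(4),s["contact_force"].round(2))
# edge profile: belly/foot of vase vs background, rows; print right silhouette edge columns and predictions
g=S[1].astype(float).sum(2)
from foot import ext
z=s["position"][2]-.063
print("pred foot",ext([.468,-.1258],z,.022,[0,0],1),"belly",ext([.468,-.1258],z+.03,.031,[0,0],1))
u=w2px("side",[[.468,-.1258,z]])[0].astype(int);print(u)
for y in range(u[1]-22,u[1]+16,3):print(y,g[y,u[0]-8:u[0]+26:1].astype(int).tolist())
E
```

```text
time_s: 15.27
position: [0.469, -0.1254, 0.1324]
orientation: [[1.0, 0.001, 0.001], [0.001, -1.0, -0.001], [0.001, 0.001, -1.0]]
contact_force: [0.3, -0.3, -1.5]
opening: 0.289
gripper_force: 10.0
[ 0.469  -0.1257  0.1327] [-0.73  0.28 -2.33]
pred foot (array([226.9, 220.6]), array([247.7, 233.3])) belly (array([221.9, 206.9]), array([251.8, 224.4]))
[237 226]
204 [488, 419, 387, 399, 382, 315, 321, 367, 379, 374, 371, 365, 349, 336, 328, 341, 403, 498, 560, 570, 563, 561, 560, 561, 563, 564, 568, 566, 563, 560, 560, 560, 560, 561]
207 [517, 535, 541, 541, 514, 435, 419, 443, 484, 507, 526, 547, 561, 575, 574, 562, 548, 529, 508, 506, 534, 558, 563, 561, 559, 559, 558, 562, 565, 568, 567, 561, 557, 555]
210 [525, 541, 551, 561, 566, 575, 583, 593, 596, 593, 589, 584, 578, 574, 568, 561, 554, 544, 532, 518, 502, 503, 544, 562, 564, 564, 564, 561, 561, 560, 560, 563, 564, 564]
213 [500, 499, 509, 540, 560, 567, 574, 579, 585, 582, 579, 574, 570, 565, 563, 559, 552, 544, 539, 527, 503, 470, 472, 541, 559, 551, 549, 552, 557, 559, 559, 560, 558, 556]
216 [512, 504, 505, 507, 507, 516, 55
[... 837 characters left out ...]

231 [321, 321, 321, 319, 320, 319, 320, 322, 348, 359, 356, 352, 349, 349, 367, 410, 483, 564, 594, 596, 594, 591, 594, 591, 591, 592, 592, 594, 594, 592, 593, 592, 594, 592]
234 [321, 318, 322, 321, 321, 320, 315, 351, 448, 488, 487, 460, 427, 444, 573, 600, 596, 594, 592, 591, 594, 591, 594, 591, 591, 592, 591, 591, 593, 594, 593, 591, 593, 594]
237 [320, 320, 321, 321, 320, 317, 316, 347, 437, 501, 486, 396, 380, 478, 582, 600, 595, 594, 591, 591, 594, 591, 594, 593, 592, 592, 594, 591, 594, 594, 594, 591, 591, 591]
240 [320, 321, 321, 319, 316, 321, 320, 308, 280, 346, 401, 388, 364, 381, 499, 584, 597, 594, 594, 591, 592, 594, 594, 594, 591, 591, 591, 593, 591, 591, 591, 594, 594, 592]
```

```bash
python3 -m creep '{"grip":[-0.7,-0.7,-0.7,-0.7,-0.7,-0.7,-0.7,-0.7,-0.7],"slide":[[0,0,0.003],[0,0,0.003],[0,0,0.002],[0,0,0.0015],[0,0,0.001],[0,0,0.001],[0,0,0.0005],[0,0,0.0005],[0,0,0]],"roll":[0,0,0,0,0,0,0,0,0]}' | grep -E "pos|cont"
python3 -m creep '{"grip":[-0.7,-0.7,-0.7],"slide":[[0,0,0.0005],[0,0,0.0005],[0,0,0]],"roll":[0,0,0]}' | grep -E "pos|cont"
```

```text
position: [0.4684, -0.1257, 0.1194]
contact_force: [-1.4, 0.6, 0.5]
position: [0.4688, -0.1257, 0.119]
contact_force: [-1.4, 1.3, 8.0]
```

```bash
python3 -m creep '{"grip":[-0.4,-0.36,-0.3,-0.2,-0.1,0,0,0,0,0,0,0],"slide":[[0,0,0],[0,0,0],[0,0,0],[0,0,0],[0,0,0],[0,0,-0.003],[0,0,-0.012],[0,0,-0.02],[0,0,-0.03],[0,0,-0.03],[0,0,-0.03],[0,0,-0.03]],"roll":[0,0,0,0,0,0,0,0,0,0,0,0]}'
```

```text
time_s: 17.37
position: [0.4679, -0.1254, 0.2747]
orientation: [[1.0, 0.0, 0.0], [0.0, -1.0, -0.0], [0.0, 0.0, -1.0]]
contact_force: [0.6, 0.3, -0.4]
opening: 0.499
gripper_force: 0.0
```

```bash
python3 -m creep '{"grip":[0,0,0,0,0,0,0.5,0.7,1,1,1,1],"slide":[[0.006,-0.012,0],[0.013,-0.027,0],[0.015,-0.031,0],[0.015,-0.031,0],[0.015,-0.031,0],[0.015,-0.031,0],[0.015,-0.031,0],[0.015,-0.031,0],[0.015,-0.031,0],[0.014,-0.029,0],[0.0138,-0.029,0],[0,0,0]],"roll":[0,0,0,0,0,0,0,0,0,0,0,0]}' | grep pos
python3 -m creep '{"grip":[1,1,1,1,1,1,1,1,1,1,1],"slide":[[0,0,0],[0,0,0],[0,0,0],[0,0,0],[0,0,0],[0,0,0],[0,0,0],[0,0,0],[0,0,0],[0,0,0],[0,0,0]],"roll":[-6,-6,-6,-6,-6,-6,-6,-6,-6,-6,0]}'
python3 - <<'E'
from held import *
s=[r.snapshot("side")[:,:,::-1] for _ in(0,1)][1];cv2.imwrite("raw_side4.png",s)
from foot import ext
g=s.astype(float).sum(2)
print("pred rim",ext([.6197,.1885],.1,.033,[0,0],1),"foot",ext([.6197,.1885],.018,.032,[0,0],1))
for y in (150,156,160,164,166):print(y,g[y,238:278].astype(int).tolist())
print(px2w("side",[[256,167]],.018))
print("col",[int(v) for v in g[135:182,257]])
# bowl check
print("bowl foot",ext([.4897,-.2765],.056,.027,[0,0],1)); print([int(v) for v in g[270:296,273]]); print("jar col chk")
E
```

```text
position: [0.6209, 0.1937, 0.2718]
time_s: 19.28
position: [0.6199, 0.1882, 0.2731]
orientation: [[0.497, 0.868, -0.0], [0.868, -0.497, -0.0], [-0.0, -0.0, -1.0]]
contact_force: [0.8, 0.8, -0.7]
opening: 1.002
gripper_force: 0.0
pred rim (array([245.1, 139.6]), array([268. , 149.3])) foot (array([245.9, 164.4]), array([267.3, 174.7]))
150 [534, 536, 535, 532, 530, 536, 530, 463, 342, 316, 341, 360, 376, 397, 402, 406, 415, 434, 441, 444, 438, 422, 415, 421, 419, 410, 394, 384, 366, 368, 453, 535, 547, 541, 539, 541, 546, 546, 545, 545]
156 [536, 536, 537, 538, 563, 582, 551, 461, 339, 320, 338, 354, 377, 392, 398, 404, 407, 411, 414, 418, 417, 416, 415, 412, 411, 402, 393, 384, 364, 362, 444, 530, 541, 539, 540, 541, 536, 534, 534, 535]
160 [537, 533, 490, 425, 419, 420, 430, 461, 361, 325, 349, 370, 383, 393, 398, 404, 410, 412, 415, 417, 418, 416, 414, 411, 406, 402, 393, 380, 360, 372, 462, 507, 512, 510, 510, 509, 505, 505, 506, 508]
164 [522, 525, 510, 439, 386, 379, 406, 460, 387, 339, 352, 367, 375, 389, 398, 404, 409, 411, 415, 416, 417, 414, 413, 409, 406, 401, 390, 377, 355, 364, 446, 501, 505, 499, 500, 499, 500, 499, 500, 501]
166 [516, 518, 519, 488, 395, 351, 390, 463, 506, 515, 520, 507, 424, 391, 396, 404, 410, 413, 415, 416, 414, 414, 413, 413, 407, 398, 389, 374, 355, 367, 461, 517, 521, 518, 521, 519, 520, 520, 521, 519]
[[0.62289825 0.20336864 0.018     ]]
col [531, 535, 533, 542, 544, 490, 428, 412, 416, 419, 416, 415, 430, 484, 485, 444, 418, 417, 418, 415, 419, 418, 417, 416, 418, 417, 419, 415, 415, 416, 415, 416, 416, 415, 414, 414, 416, 415, 415, 434, 487, 518, 529, 536, 525, 495, 473]
bowl foot (array([257.6, 267.5]), array([287.1, 288.8]))
[401, 407, 404, 401, 401, 400, 395, 390, 392, 390, 387, 385, 381, 381, 373, 367, 360, 361, 420, 526, 576, 583, 579, 579, 578, 578]
jar col chk
```

```bash
python3 -m creep '{"grip":[1,1,1,1,1,1,1,1,1,1],"slide":[[0,0,0.02],[0,0,0.035],[0,0,0.04],[0,0,0.04],[0,0,0.035],[0,0,0.02],[0,0,0.01],[0,0,0.0055],[0,0,0],[0,0,0]],"roll":[0,0,0,0,0,0,0,0,0,0]}' | grep -E "pos|cont"
python3 -m creep '{"grip":[0.7,0.6,0.5,0.4,0.2,0,-0.2,-0.2,-0.2],"slide":[[0,0,0],[0,0,0],[0,0,0],[0,0,0],[0,0,0],[0,0,0],[0,0,0],[0,0,0],[0,0,0]],"roll":[0,0,0,0,0,0,0,0,0]}' 14
```

```text
position: [0.621, 0.1886, 0.0691]
contact_force: [0.4, -0.5, 0.7]
time_s: 20.97
position: [0.6204, 0.1885, 0.0682]
orientation: [[0.5, 0.866, 0.001], [0.866, -0.5, 0.0], [0.001, 0.001, -1.0]]
contact_force: [-0.7, -0.5, 6.1]
opening: 0.726
gripper_force: 14.0
```

```bash
python3 -m creep '{"grip":[-0.2,-0.2,-0.2,-0.2,-0.2,-0.2,-0.2,-0.2,-0.2],"slide":[[0,0,-0.005],[0,0,-0.015],[0,0,-0.025],[0,0,-0.03],[0,0,-0.03],[0,0,-0.03],[0,0,-0.025],[0,0,-0.015],[0,0,0]],"roll":[0,0,0,0,0,0,0,0,0]}' | grep pos
python3 -m creep '{"grip":[-0.2,-0.2,-0.2,-0.2,-0.2,-0.2,-0.2,-0.2,-0.2],"slide":[[0,0,0],[0,0,0],[0,0,0],[0,0,0],[0,0,0],[0,0,0],[0,0,0],[0,0,0],[0,0,0]],"roll":[6,7,7,7,7,7,7,7,7]}' | grep pos
python3 -m creep '{"grip":[-0.2,-0.2,-0.2,-0.2,-0.2,-0.2,-0.2,-0.2],"slide":[[0,0,0],[0,0,0],[0,0,0],[0,0,0],[0,0,0],[0,0,0],[0,0,0],[0,0,0]],"roll":[7,7,7,7,7,6,2,0]}'
```

```text
position: [0.6212, 0.1888, 0.2463]
position: [0.6191, 0.1884, 0.24]
time_s: 23.13
position: [0.6192, 0.1884, 0.2402]
orientation: [[0.706, -0.708, -0.004], [-0.708, -0.706, -0.001], [-0.002, 0.003, -1.0]]
contact_force: [-0.4, -0.1, -2.3]
opening: 0.724
gripper_force: 14.0
```

```bash
python3 -m creep '{"grip":[-0.2,-0.2,-0.2,-0.2,-0.2,-0.2,-0.2,-0.2,-0.2,-0.2,-0.2,-0.2],"slide":[[0.012,0.013,0],[0.019,0.021,0],[0.024,0.0263,0],[0.024,0.0263,0],[0.024,0.0263,0],[0.024,0.0263,0],[0.024,0.0263,0],[0.024,0.0263,0],[0.024,0.0263,0],[0.024,0.0263,0],[0.024,0.0263,0],[0.024,0.0263,0]],"roll":[0,0,0,0,0,0,0,0,0,0,0,0]}' | grep pos
python3 -m creep '{"grip":[-0.2,-0.2,-0.2,-0.2,-0.2],"slide":[[0.02,0.021,0],[0.012,0.0132,0],[0,0,0],[0,0,0],[0,0,0]],"roll":[0,0,0,0,0]}'
```

```text
position: [0.6008, -0.2146, 0.2411]
time_s: 24.55
position: [0.6002, -0.2585, 0.2419]
orientation: [[0.708, -0.706, -0.001], [-0.706, -0.708, 0.001], [-0.002, -0.0, -1.0]]
contact_force: [1.1, -0.0, -1.4]
opening: 0.728
gripper_force: 14.0
```

```bash
python3 -m creep '{"grip":[-0.2,-0.2,-0.2,-0.2,-0.2,-0.2,-0.2,-0.2,-0.2],"slide":[[0.0017,0.0008,0.015],[0,0,0.025],[0,0,0.03],[0,0,0.025],[0,0,0.015],[0,0,0.008],[0,0,0.003],[0,0,0],[0,0,0]],"roll":[0,0,0,0,0,0,0,0,0]}'
python3 - <<'E'
from held import *
from foot import ext
s=[r.snapshot("side")[:,:,::-1] for _ in(0,1)][1]
p=r.get_state()["position"];z=p[2]-.050;print(p.round(4))
g=s.astype(float).sum(2)
e=ext([.6008,-.2603],z,.032,[0,0],1);print("pred foot",e,"walls",ext([.6008,-.2603],z+.02,.033,[0,0],1))
y=int(e[1][1]);x0,x1=int(e[0][0]),int(e[1][0])
for yy in(y-10,y-8):print(yy,"L",x0-6,g[yy,x0-6:x0+7].astype(int).tolist(),"R",x1-6,g[yy,x1-6:x1+7].astype(int).tolist())
xc=(x0+x1)//2;print("col",xc,y-10,g[y-10:y+8,xc].astype(int).tolist())
held("mug",z,(.6008,-.2603),y-14,half=16,below=-2)
E
```

```text
time_s: 25.3
position: [0.6017, -0.2615, 0.123]
orientation: [[0.708, -0.706, 0.002], [-0.706, -0.708, -0.001], [0.002, -0.001, -1.0]]
contact_force: [-0.4, -0.3, -2.3]
opening: 0.727
gripper_force: 14.0
[ 0.6016 -0.2619  0.1232]
pred foot (array([306.7, 241.1]), array([340.1, 263.3])) walls (array([306.9, 232.9]), array([341.9, 255.5]))
253 L 300 [594, 591, 591, 591, 591, 594, 594, 580, 509, 364, 318, 343, 351] R 334 [426, 425, 422, 415, 407, 401, 381, 409, 518, 573, 488, 328, 245]
255 L 300 [593, 592, 592, 591, 594, 593, 594, 594, 570, 481, 372, 338, 351] R 334 [425, 422, 417, 412, 407, 394, 383, 437, 561, 583, 451, 284, 242]
col 323 253 [418, 419, 419, 421, 419, 421, 422, 420, 418, 418, 437, 476, 466, 388, 335, 416, 539, 594]
mug fit [ 0.6031 -0.2598] corr 0.548 crop [297 249] (40, 208)
```

```bash
python3 -m creep '{"grip":[-0.2,-0.2,-0.2,-0.2,-0.2,-0.2,-0.2,-0.2,-0.2],"slide":[[-0.002,0.001,0],[0,0,0.004],[0,0,0.004],[0,0,0.003],[0,0,0.002],[0,0,0.001],[0,0,0.0005],[0,0,0],[0,0,0]],"roll":[0,0,0,0,0,0,0,0,0]}' | grep -E "pos|cont"
python3 -m creep '{"grip":[-0.2,-0.2,-0.2,-0.2],"slide":[[0,0,0.0005],[0,0,0.0005],[0,0,0.0005],[0,0,0]],"roll":[0,0,0,0]}' | grep -E "pos|cont"
```

```text
position: [0.5988, -0.2611, 0.1071]
contact_force: [0.1, 1.1, -1.4]
position: [0.5988, -0.2611, 0.106]
contact_force: [-0.4, -0.5, -0.6]
```

```bash
python3 - <<'E'
from held import *
from foot import ext
s=[r.snapshot("side")[:,:,::-1] for _ in(0,1)][1]
g=s.astype(float).sum(2);e=ext([.6008,-.2603],.0565,.032,[0,0],1);print(e)
y=int(e[1][1]);x0,x1=int(e[0][0]),int(e[1][0])
for yy in(y-12,y-10,y-8):print(yy,"L",x0-6,g[yy,x0-6:x0+7].astype(int).tolist(),"R",x1-6,g[yy,x1-6:x1+7].astype(int).tolist())
E
python3 -m creep '{"grip":[-0.2,-0.2],"slide":[[0,0,0.0005],[0,0,0]],"roll":[0,0]}' | grep -E "pos|cont"
```

```text
(array([306. , 247.5]), array([339. , 269.8]))
257 L 300 [593, 594, 591, 594, 596, 546, 380, 303, 327, 342, 351, 363, 374] R 333 [425, 422, 414, 407, 399, 378, 415, 532, 588, 601, 584, 470, 318]
259 L 300 [594, 591, 591, 594, 595, 564, 447, 333, 326, 343, 356, 365, 375] R 333 [421, 416, 412, 407, 391, 383, 445, 561, 597, 596, 597, 589, 538]
261 L 300 [592, 591, 591, 594, 594, 579, 515, 400, 332, 345, 360, 368, 380] R 333 [419, 415, 409, 401, 384, 401, 498, 575, 595, 594, 594, 594, 600]
position: [0.5989, -0.2612, 0.1057]
contact_force: [-0.6, -0.1, 2.9]
```

```bash
python3 -m creep '{"grip":[0.46,0.49,0.53,0.58,0.63,0.63,0.63,0.63,0.63,0.63,0.63,0.63],"slide":[[0,0,0],[0,0,0],[0,0,0],[0,0,0],[0,0,0],[0,0,0],[0,0,-0.003],[0,0,-0.012],[0,0,-0.025],[0,0,-0.03],[0,0,-0.03],[0,0,-0.03]],"roll":[0,0,0,0,0,0,0,0,0,0,0,0]}' | grep -E "pos|cont"
python3 -m creep '{"grip":[0.63,0.63,0.63,0.63,0.63,0.63,0.63,0.63,0.63,0.63,0.63,0.63],"slide":[[0,-0.01,-0.015],[-0.01,-0.02,0],[-0.02,-0.03,0],[-0.02,-0.03,0],[-0.02,-0.03,0],[-0.02,-0.03,0],[-0.02,-0.03,0],[-0.02,-0.03,0],[-0.02,-0.03,0],[-0.015,-0.02,0],[-0.01,-0.01,0],[0,0,0]],"roll":[0,0,0,0,0,0,0,0,0,0,0,0]}' | grep -E "pos|cont"
python3 - <<'E'
from h import *
t=r.snapshot("top")[:,:,::-1];s=r.snapshot("side")[:,:,::-1]
cv2.imwrite("raw_t9.png",t);cv2.imwrite("raw_s9.png",s)
cv2.imwrite("pics/fin.png",np.hstack([cv2.resize(s[180:320,190:380],(570,420),interpolation=cv2.INTER_CUBIC)[:,80:],cv2.convertScaleAbs(cv2.resize(t[130:275,255:365],(318,420),interpolation=cv2.INTER_CUBIC),alpha=1.3)[:,:310]]))
E
```

```text
position: [0.5986, -0.261, 0.2377]
contact_force: [-0.0, -1.1, -0.4]
position: [0.6656, 0.0568, 0.2509]
contact_force: [-0.2, -0.1, 0.1]
```

View pics/fin.png

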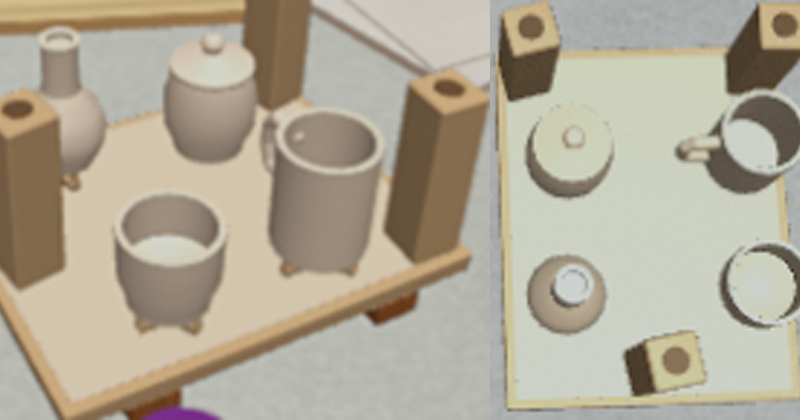

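The final view shows all three pots upright on their stilts, with the mug's handle pointing inward and clear gaps to the props and the jar. I'll check the vase's centring and that the rest hasn't moved, then hand in.

```bash
python3 - <<'E'
from h import *
print("vase lip (stilt by top .4686,-.1231)",px2w("top",[[(573-490)/318*110+255,284/420*145+130]],.156)[0].round(4))
a=cv2.imread("raw_t9.png");b=cv2.imread("raw_top.png")
for n,(x,y) in dict(jar=(283,182),pa=(318,254),pb=(269,139),pc=(356,139)).items():
    T=b[y-9:y+10,x-9:x+10];m=cv2.matchTemplate(a[y-15:y+16,x-15:x+16],T,cv2.TM_CCOEFF_NORMED);print(n,cv2.minMaxLoc(m)[1:4:2])
# mug and bowl feet vs fits, tips visible arm bottoms before/after
a=cv2.imread("raw_s9.png");b=cv2.imread("raw_side.png")
for n,(x,y) in dict(M1=(264,289),M2=(282,289),L1=(312,271),L2=(334,271)).items():
    T=b[y-1:y+5,x-4:x+5];m=cv2.matchTemplate(a[y-5:y+9,x-8:x+9],T,cv2.TM_CCOEFF_NORMED);_,v,_,l=cv2.minMaxLoc(m);print(n,round(v,2),l[0]-4,l[1]-4)
E
```

```text
vase lip (stilt by top .4686,-.1231) [ 0.4673 -0.126   0.156 ]
jar (0.9972981214523315, (6, 6))
pa (0.9990060925483704, (6, 6))
pb (0.9990087747573853, (6, 6))
pc (0.9991102814674377, (6, 6))
M1 0.99 0 0
M2 0.99 0 0
L1 1.0 0 0
L2 1.0 0 0
```

```bash
python3 - <<'E'
from h import *
from scipy.optimize import minimize
t=cv2.imread("raw_t9.png").astype(np.float32).sum(2)
def rim(c0,z,ro,ri):
    a=np.linspace(0,2*np.pi,120)
    def f(v):
        q=w2px("top",np.c_[v[0]+.5*(ro+ri)*np.cos(a),v[1]+.5*(ro+ri)*np.sin(a),0*a+z]).astype(np.float32)
        return -cv2.remap(cv2.GaussianBlur(t,(0,0),.7),q[:,0],q[:,1],cv2.INTER_LINEAR).mean()
    g=min((f((c0[0]+i*.001,c0[1]+j*.001)),c0[0]+i*.001,c0[1]+j*.001) for i in range(-8,9) for j in range(-8,9));return np.round(g,4)
print("mug",rim((.601,-.26),.138,.033,.0285),"top stilt .6012 -.2581")
print("bowl",rim((.49,-.275),.114,.033,.0285),"top stilt .4906 -.2743")
print("vase",rim((.468,-.125),.156,.0145,.010),"top stilt .4686 -.1231")
E
```

```text
mug [-4.23106e+02  6.00000e-01 -2.63000e-01] top stilt .6012 -.2581
bowl [-4.418615e+02  4.910000e-01 -2.780000e-01] top stilt .4906 -.2743
vase [-4.432016e+02  4.690000e-01 -1.260000e-01] top stilt .4686 -.1231
```

```bash
python3 - <<'E'
from foot import *
g=cv2.imread("raw_s9.png").astype(float).sum(2)
for n,c,rad in(("mug",(.6008,-.2603),.032),("bowl",(.4901,-.2764),.027),("vase",(.468,-.1262),.022)):
    e=ext(c,.056,rad,[0,0],1);x=int((e[0][0]+e[1][0])/2);y=int(e[1][1])
    print(n,e,"rows",y-5);[print(xx,g[y-5:y+7,xx].astype(int).tolist()) for xx in(x-2,x,x+2,x+4)]
# L/M top fit using edges: gradient-magnitude of arms only, brightness D restricted to posts removed
import fit
from scipy.optimize import minimize
im=cv2.imread("raw_top.png").astype(np.float32)
for n,c0,th,rad in(("M",(.4903,-.2753),-52.1,.0195),("L",(.601,-.2592),-49,.025),("S",(.4685,-.1245),-72.8,.014)):
    u=w2px("top",[[*c0,.045]])[0].astype(int)-20
    A=cv2.resize(im[u[1]:u[1]+40,u[0]:u[0]+40],None,fx=4,fy=4,interpolation=cv2.INTER_CUBIC)
    # arm colour: redder than shelf -> use R-B normalised chroma, insensitive to shade
    D=(A[:,:,2]-A[:,:,0])/A.sum(2);D-=np.median(D);yy,xx=np.mgrid[:160,:160];k=np.hypot(xx-80,yy-80)<70
    def cost(v):
        m=cv2.GaussianBlur(fit.mask("top",np.array(v[:2]),v[2],rad,u,D.shape),(0,0),2.5);return -np.corrcoef(m[k],D[k])[0,1]
    v0=[*c0,np.radians(th)]
    s=minimize(cost,v0,method="Nelder-Mead",options=dict(initial_simplex=[v0]+[[v0[j]+(.004,.004,.1)[j]*(j==i) for j in range(3)] for i in range(3)]))
    print(n,"chroma top",s.x[:2].round(4),-round(s.fun,3))
E
```

```text
mug (array([306. , 247.7]), array([338.9, 270. ])) rows 265
320 [403, 405, 405, 402, 411, 474, 550, 579, 579, 580, 578, 579]
322 [411, 412, 413, 408, 410, 445, 527, 576, 582, 579, 579, 579]
324 [414, 414, 413, 413, 410, 434, 518, 575, 581, 580, 580, 579]
326 [417, 416, 416, 415, 412, 440, 523, 576, 582, 579, 580, 579]
bowl (array([257.8, 267.4]), array([287.3, 288.7])) rows 283
270 [375, 370, 361, 359, 370, 432, 532, 580, 583, 580, 579, 580]
272 [381, 373, 368, 358, 362, 418, 520, 577, 582, 579, 579, 581]
274 [381, 375, 364, 360, 365, 423, 526, 579, 584, 579, 581, 580]
276 [379, 372, 365, 361, 370, 401, 478, 551, 582, 582, 581, 580]
vase (array([227.3, 225.7]), array([247.9, 238.6])) rows 233
235 [308, 308, 306, 310, 309, 310, 309, 313, 310, 306, 305, 303]
237 [346, 329, 327, 322, 322, 325, 318, 272, 293, 416, 461, 454]
239 [380, 359, 351, 343, 356, 395, 430, 393, 333, 383, 508, 577]
241 [369, 351, 344, 337, 327, 315, 333, 351, 359, 316, 399, 553]
M chroma top [ 0.4912 -0.2753] 0.788
L chroma top [ 0.6021 -0.2592] 0.798
S chroma top [ 0.4685 -0.1235] 0.904
```

```bash
python3 -c "
from cell import r
print(r.get_state()['time_s'],r.sign_off())"
```

```text
the job is handed in; nothing more can be done
28.9 None
```

I set the mug, tea bowl and vase upright on the large, medium and small stilts, with the mug's handle turned in over the shelf, and handed the job in at 28.9 s; the side view puts the mug and bowl within about 1 mm of centre, the top view suggests all three sit 2–4 mm off, and the jar, props and the large and medium stilts matched their starting positions in the images (the small stilt was not re-checked).

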